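# Chock a boiler on the draining board and take out the spanner

### The arm

A 7-joint arm with a two-finger parallel gripper is mounted at the origin on the work surface. World frame = base frame: x ahead of the robot, y to its left, z up, the work surface at z = 0. Lengths are in mm, angles in rad, forces in N, time in s.
With the tool pointing down it reaches from about 400 to 875 mm from the base axis. Payload 4.4 kg.
Tool frame: the origin (TCP) lies at the very end of the fingers, on their centre line; the grasp point (between the pads) lies ctrl.grip_depth behind it (ctrl.grip_depth is the distance from the TCP to the grasp point, in mm); y points along the fingers, x is the direction in which the jaws open and shut, and the axes are right-handed (so a half turn about y gives the same grasp; the last joint's range is limited). The gripper opens to 85 mm and grips with 20 to 120 N. Pads are 22 mm wide; open, the fingers measure 114 mm over their backs; the gripper's body (76 mm by 85 mm) begins 54 mm behind the grasp point. The pads swing forward as they close: fully open they stand 13 mm farther back than shut.
Start: joints at [1.235, 0.628, 0.038, 1.517, -0.027, 0.996, -0.02], TCP at [173.278, -626.492, 231.313] pointing down, gripper open.
Joint ranges: [-3.06, 3.06], [-0.37, 2.12], [-1.25, 1.32], [0.18, 2.47], [-1.1, 4.24], [0.23, 1.98], [-2.94, 2.94]. Speed limits (rad/s): [2.57, 2.57, 3.14, 3.14, 3.14, 3.14, 3.14].

### API

Orientations are given as [roll, pitch, yaw] about the fixed x, y, z axes, in that order (R = Rz(yaw) Ry(pitch) Rx(roll)).
In Python, from cell import ctrl gives the robot as it stands.
- The arm moves only by the tool apply_moves, never from a script. Its argument "motion" is a list of rows, each a list of 5 numbers: the shift along the tool's x, y, z in cm, then the turn about the tool's y in rad, then the finger opening in cm, from 0 to 8.54. In form: [[tx, ty, tz, roll, hand], ...]. A call has 1 to 20 rows; each row is the pose to reach, as a shift and turn from the pose commanded when the call began, along the tool's axes at that moment; what a row does not reach only later rows make up. A row lasts 1/8 s, in which the tool goes at most 62.5 mm and 10.7 degrees, less where a joint would pass 70% of its speed; a pose out of reach is approached as far as the arm can. A call with a gripper value outside its range is refused whole. The fingers move at their own pace and stop on an object; the grip force is fixed at half the most. Time passes only in rows, so rows that repeat a pose let the fingers close. It gives the time, the measured TCP pose, the force and the opening at its end, in the units of the state.
- ctrl.read_state(): the state, without advancing time (a new reading comes with each control period).
- ctrl.get_image(name): name is "scene" or "top"; returns a dict with "image" (400x640x3 uint8, red, green, blue), "vfov" (degrees; the focal length in pixels is half the picture's height over the tangent of half this angle, whatever the lens; pixels are square), "cx", "cy" (the principal point, pixels), "k1" (the pictures are not rectified: a ray, as slopes to the right and down, at radius r is drawn at 1 + k1 r^2 times it, then the intrinsics apply), "extrinsics" (4x4, takes a point from world to camera coordinates). Camera axes: x right, y up, looking along -z (the intrinsics and any distortion apply to the point x, -y, -z); pixel columns grow to the right and rows downward; lengths in mm; the calibration is good to about 2 mm. A picture is of the moment at which its call begins. There is no depth.
- ctrl.finish_job(): hands the job in, once; it reports no verdict.
Trained networks look in a picture, given as the dict that the camera call returned (one of the last four; its "shot" number tells which), for a name from the list of things; names that differ only in an ending like _2 or _b are one class to them, and where a whole thing is asked for, a point or a joint stands for the part that bears it (a point fixed in the world has none). Each returns a list of dicts, best first, with "confidence" (0 to 1); they miss things now and then, are a little off and sometimes report something else, mostly with a low value. They report only what shows in the picture. A call takes as long as a camera call. They do not tell look-alikes from the thing itself.
- ctrl.search_frame(picture, query): "location" ([x, y, z] in mm, in world coordinates, good to about 4 mm: the middle of the surface that is visible of it).
- ctrl.mark_of(picture, query): "location" ([x, y, z] in mm, in world coordinates, good to about 4 mm: a listed point, or the origin of a listed thing).
The state is a dict: "clock": time; "qpos": joint angles; "qd": joint speeds; "tau": joint torques, N m; "eef_pos": TCP position; "tool_rot": TCP orientation; "force": force on the tool from outside, world axes, zero at the start; "torque": the same for the moment, N m; "width": finger opening in mm.
Only numpy, scipy, OpenCV 4.12 (cv2) and the standard library are available. Lean on these libraries where they do the work, as an engineer would, in place of code of your own. Each camera call takes 0.05 s, during which the arm holds its last target.

### The job

The copper boiler on the sloping draining board is kept from rolling only by a spanner stuck under its low side. Push the rubber wedge chock, thin edge first, snugly under the low side of the boiler at the middle of its length, then pull the spanner out and lay it flat in the tool tray without dropping it. The boiler must stay about where it is, held by the chock alone, and the mug and the bottle must be left alone.

Things in the scene. Friction and masses are not known exactly. Their poses are not given: they have to be found in the camera images.
- drainboard: White draining board, fixed; flat deck sloping 6 degrees down to the robot. Origin: on the deck, midway across; x up the slope, y level across, z square to the deck (surface z = 0). Deck from x = -250 mm (open low edge, 23 mm above the bench) to +115 mm, 280 mm wide; rims 14 mm high at both sides and rear.
- shelf_front (a point): Middle of the front bar (10 mm thick, 306 mm long, along y) of the level wire shelf over the draining board, 254 mm above the bench. The shelf reaches from this bar 230 mm back, to two rear posts; its front and sides are open below. Seen from above it covers the boiler and the chock's final place: there the tool must lean back to the robot, fingers pointing forward and down.
- boiler_axis (a point): Copper boiler, a loose cylinder 110 mm across, barrel 180 mm long (225 with end fittings), 0.7 to 0.95 kg, lying across the slope, free to roll. This point: middle of its axis, 55 mm off the deck; at the start it is straight above the draining board's x = 0. Its y axis runs along the boiler; x and z turn as it rolls. A push of 1 to 2 N rolls it uphill.
- spanner_mid (a point): Dark steel spanner, loose, 0.19 kg, 197 mm long, flat on the deck, about 70 mm to the -y side of the boiler's middle. This point: middle of the shank, 5 mm above what it lies on. x points to the ring end (tip 103 mm away, 35 mm wide, 10 thick), stuck under the boiler; open jaw 95 mm away at -x, 38 mm wide. Shank 17 mm wide, 7 thick, 1.5 mm clear below, bare from x = -65 to +65 mm.
- chock_center (a point): Black rubber wedge chock, loose, 0.22 kg, on the bench left or right of the board. 90 mm long (x), 44 wide (y), 44 high. This point: mid-length, 22 mm above its base; x points to the thin edge. The face rises straight from the thin edge (x = +45 mm, 4 mm thick) to full height at x = -19; flat top from there to the heel at x = -45: grip there, across the width. It grips the deck and stays put.
- chock_toe (a point): Middle of the lower corner of the chock's thin edge: 45 mm ahead of its centre, level with its base; same axes. With the chock flat on the deck and just touching the boiler, this point is 22 mm down the slope (board x) from the boiler's axis.
- tooltray: Grey sheet-metal tool tray, fixed, empty, 250 mm long (x), 140 wide (y), 28 high, walls and floor 3 mm thick, on the bench on the other side of the draining board from the chock. Origin: centre of its underside.
- descaler: White plastic bottle with a grey cap, loose, 68 mm across, 190 mm tall, standing on the bench to the left. Origin: centre of its underside. To be left alone.
- mug: White mug, loose, 80 mm across, 92 mm tall, standing on the bench to the right. Origin: centre of its underside. To be left alone.
Not all that is in view belongs to the job. Of the things shaped like the part that bears spanner_mid, the dark steel one is meant.

How it is judged (in metres and radians):
On the way:
1. the chock is let go, pushed up snugly (within 9 mm of touching) under the low side of the resting boiler, near the middle of its length, while the spanner is still in its place (horizontal distance between chock_toe and boiler_axis below 0.036 m and y of chock_toe in the frame of boiler_axis between -0.03 and 0.03 m and z of chock_toe in the frame of drainboard below 0.006 m and contact force between the fingers and chock below 0.1 N and distance of spanner_mid from where it was at the start of the episode below 0.025 m and x of chock_toe in the frame of drainboard above -0.031 m), for 0.2 s.
At the end, for the whole second after the job is handed in: The boiler rests within 30 mm of its start, at most 12 mm down the slope, pressing on the chock, which is flat on the deck, its thin edge within 36 mm of the boiler's axis seen from above and 30 mm of its middle along it; the spanner lies flat in the tray, at rest (horizontal distance between chock_toe and boiler_axis below 0.036 m and y of chock_toe in the frame of boiler_axis between -0.03 and 0.03 m and z of chock_toe in the frame of drainboard below 0.006 m and contact force between boiler and chock above 0.15 N and distance of boiler_axis from where it was at the start of the episode below 0.03 m and linear speed of each of boiler, spanner below 0.01 m/s and x of spanner_mid in the frame of tooltray between -0.04 and 0.04 m and y of spanner_mid in the frame of tooltray between -0.06 and 0.06 m and z of spanner_mid in the frame of tooltray below 0.014 m and angle between spanner_mid's own z axis and vertical below 0.1 rad and x of boiler_axis in the frame of drainboard above -0.012 m); the robot touches nothing.
It fails at once if the boiler rolls away (over 60 mm) (distance of boiler_axis from where it was at the start of the episode above 0.06 m).
It fails at once if the spanner is dropped (falls freely at over 0.8 m/s) (contact force between the fingers and spanner below 0.05 N and linear speed of spanner above 0.8 m/s).
It fails at once if the mug or the bottle is moved by over 30 mm (distance of any of mug, descaler from where it was at the start of the episode above 0.03 m).
It also fails if it takes over 72 s, if anything falls off the work surface, if the arm or the gripper's body presses on something with over 40 N, if the wrist force passes 120 N, or if a joint passes its speed limit or range.

## Working session

There is one attempt and no reset: what is moved stays moved. The work goes in short steps, Python scripts to look and compute and a tool call to move; the robot and the scene stay as the last step left them, time stands still between calls to the robot, and variables do not carry over. Pictures are saved under pics/ and viewed, and the job is handed in when it is done.

Besides the shell and the picture viewer there is one more tool, called after ">>>" as name([rows], argument=value, ...), one row to a line, values as JSON. apply_moves: Moves the arm, as the interface text tells. Its arguments: {"type":"object","properties":{"motion":{"type":"array","items":{"type":"array","items":{"type":"number"}}}},"required":["motion"]}

```bash
ls; mkdir -p pics; cat > h.py <<'E'
import numpy as np, cv2
from cell import ctrl
def snap(name,fn):
    p=ctrl.get_image(name); cv2.imwrite('pics/'+fn,cv2.cvtColor(p['image'],cv2.COLOR_RGB2BGR)); return p
def K(p):
    h=p['image'].shape[0]; f=h/2/np.tan(np.radians(p['vfov'])/2); return f
def proj(p,X):
    X=np.atleast_2d(X); E=np.array(p['extrinsics']); c=X@E[:3,:3].T+E[:3,3]
    s=np.stack([c[:,0]/-c[:,2],-c[:,1]/-c[:,2]],1); r2=(s**2).sum(1,keepdims=True)
    s=s*(1+p['k1']*r2); return s*K(p)+[p['cx'],p['cy']]
def ray(p,uv):
    d=(np.array(uv,float)-[p['cx'],p['cy']])/K(p); s=d.copy()
    for _ in range(30): s=d/(1+p['k1']*(s@s))
    E=np.array(p['extrinsics']); R=E[:3,:3]; o=-R.T@E[:3,3]; v=R.T@np.array([s[0],-s[1],-1]); return o,v
def onz(p,uv,z):
    o,v=ray(p,uv); return o+v*(z-o[2])/v[2]
E
python3 - <<'E'
from h import *
s=ctrl.read_state(); print({k:np.round(v,3) for k,v in s.items()}); print(ctrl.grip_depth)
for n in ['scene','top']:
    p=snap(n,n+'0.png'); print(n,p['vfov'],p['cx'],p['cy'],p['k1'],np.round(p['extrinsics'],3).tolist())
    for q in ['drainboard','shelf_front','boiler_axis','spanner_mid','chock_center','chock_toe','tooltray','descaler','mug']:
        for r in ctrl.mark_of(p,q)[:3]: print(' ',q,np.round(r['location'],1),r['confidence'],np.round(proj(p,r['location'])[0]))
E
```

```text
pics
{'clock': np.float64(0.0), 'qpos': array([ 1.235,  0.629,  0.038,  1.518, -0.027,  0.996, -0.02 ]), 'qd': array([ 0.   ,  0.   ,  0.   ,  0.   , -0.001,  0.   , -0.001]), 'tau': array([ 0.0000e+00, -5.6340e+01,  1.2260e+00, -1.9344e+01,  1.1000e-02,
        1.0000e-02,  0.0000e+00]), 'eef_pos': array([ 173.125, -625.86 ,  230.375]), 'tool_rot': array([-1.571,  0.002, -1.301]), 'force': array([ 0.435,  0.127, -0.028]), 'torque': array([-0.045, -0.033, -0.022]), 'width': np.float64(85.655)}
18.700000000000003
scene 51.19356066230904 322.05136379128794 207.18504262258784 0.002976960533736727 [[0.285, 0.958, -0.013, -102.596], [-0.568, 0.18, 0.803, 130.998], [0.772, -0.221, 0.596, -1849.349], [0.0, 0.0, 0.0, 1.0]]
  drainboard [688.4 -47.8  50.1] 0.71 [337. 282.]
  shelf_front [585.2 -55.9 254. ] 0.91 [324. 210.]
  shelf_front [ 543.1 -364.5    2.1] 0.67 [230. 282.]
  boiler_axis [683.  -45.3 102.8] 0.97 [338. 268.]
  spanner_mid [ 254.3 -271.9    5. ] 0.62 [246. 223.]
  spanner_mid [740.3 261.8   3. ] 0.61 [434. 282.]
  spanner_mid [ 477.4 -629.7    8.6] 0.61 [144. 284.]
  chock_ce
[... 409 characters left out ...]
 -1227.638], [0.0, 0.0, 0.0, 1.0]]
  shelf_front [587.3 -59.5 253.5] 0.59 [330. 144.]
  shelf_front [680.  -48.9 102. ] 0.46 [325. 127.]
  boiler_axis [681.3 -47.4 106.1] 0.93 [325. 126.]
  spanner_mid [ 477.  -634.6    2.8] 0.78 [500. 188.]
  spanner_mid [ 559.8 -140.2   39.4] 0.72 [354. 166.]
  spanner_mid [738.  262.8   3.9] 0.69 [235. 121.]
  chock_center [ 498.  -364.1   19.5] 0.76 [421. 184.]
  chock_toe [ 546.5 -364.8   -1.3] 0.73 [418. 170.]
  tooltray [455.8 379.   -0.7] 0.81 [203. 203.]
  tooltray [681.2 -45.  103.6] 0.5 [324. 126.]
  descaler [ 6.558e+02  4.528e+02 -3.000e-01] 0.65 [182. 147.]
  mug [ 623.1 -446.8    2.3] 0.83 [441. 147.]
  mug [658.7 454.6  -3.4] 0.35 [181. 146.]
```

View pics/scene0.png

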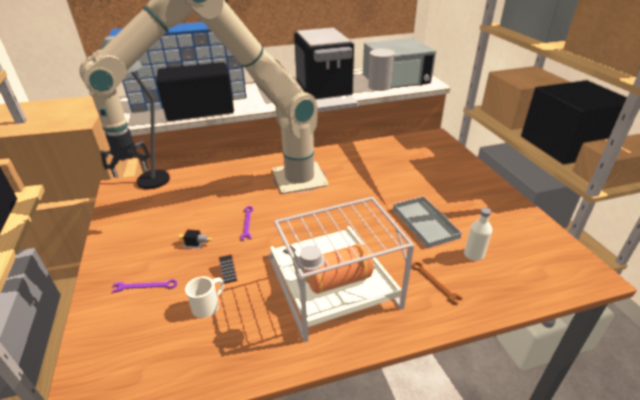

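View pics/top0.png

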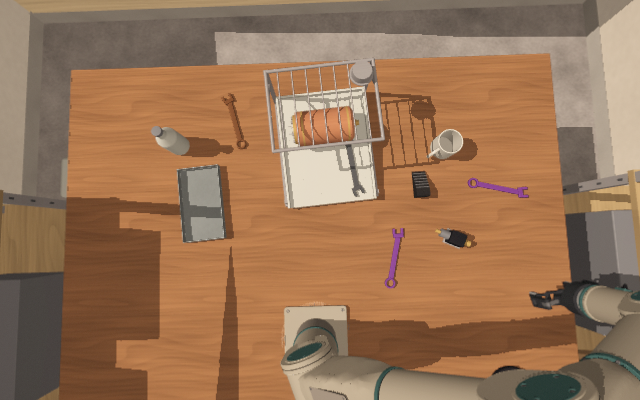

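```bash
python3 - <<'E'
import cv2
a=cv2.imread('pics/scene0.png')[180:330,130:430]; cv2.imwrite('pics/s0c.png',cv2.resize(a,None,fx=2.66,fy=2.66,interpolation=cv2.INTER_CUBIC))
a=cv2.imread('pics/top0.png')[90:260,170:460]; cv2.imwrite('pics/t0c.png',cv2.resize(a,None,fx=2.75,fy=2.75,interpolation=cv2.INTER_CUBIC))
E
```

```text
(no output)
```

View pics/s0c.png

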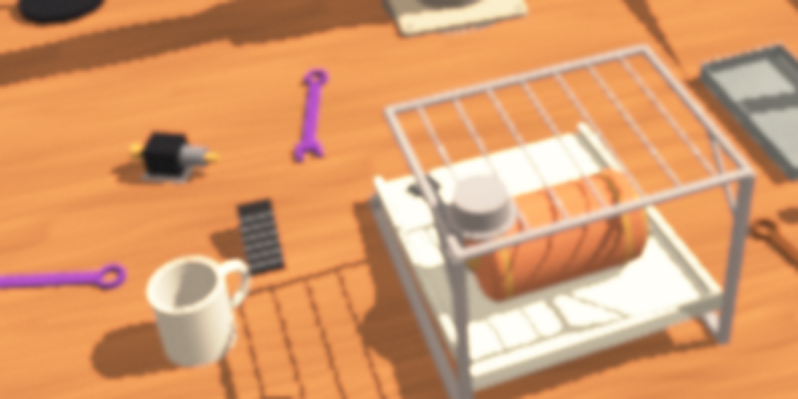

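View pics/t0c.png

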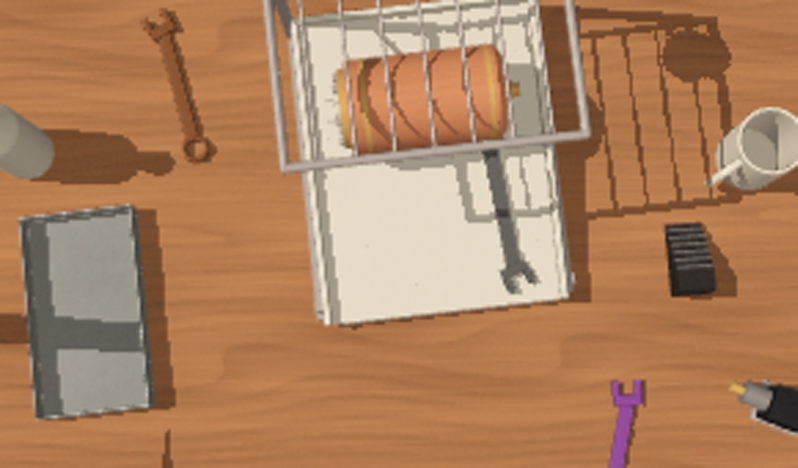

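```bash
python3 - <<'E'
from h import *
p=ctrl.get_image('top'); q=ctrl.get_image('scene')
def c(u,v): return (170+u/2.75-0.5,90+v/2.75-.5)
for nm,uv,z in [('lowL',(327,323),23),('lowR',(572,298),23),('barL',(286,168),254),('barR',(587,133),254),('tr1',(22,218),28),('tr2',(132,206),28),('tr3',(152,408),28),('tr4',(40,417),28),('jawend',(518,288),30),('shank_up',(490,152),45)]:
    print(nm,np.round(onz(p,c(*uv),z),1))
for P in (p,q):
    for n in ['drainboard','shelf_front','boiler_axis','chock_center','chock_toe','tooltray']:
        r=ctrl.mark_of(P,n)[:1]
        if r: print(n,np.round(r[0]['location'],1),r[0]['confidence'])
print(ctrl.read_state()['clock'])
for i,(P,b,f) in enumerate([(p,(410,165,450,205),14),(q,(210,245,250,290),14),(p,(280,120,400,215),6.5)]):
    a=cv2.cvtColor(P['image'],cv2.COLOR_RGB2BGR)[b[1]:b[3],b[0]:b[2]]
    cv2.imwrite(f'pics/z{i}.png',cv2.resize(a,None,fx=f,fy=f,interpolation=cv2.INTER_CUBIC))
E
```

```text
lowL [432.  82.  23.]
lowR [ 453.8 -217.3   23. ]
barL [572.7  99.  254. ]
barR [ 598.8 -205.1  254. ]
tr1 [572.5 455.3  28. ]
tr2 [583.2 319.1  28. ]
tr3 [334.9 295.4  28. ]
tr4 [327.9 431.4  28. ]
jawend [ 467.3 -151.5   30. ]
shank_up [ 632.7 -122.5   45. ]
shelf_front [585.9 -59.8 252.3] 0.93
boiler_axis [682.2 -49.7  99.1] 0.67
chock_center [ 500.8 -365.    18.7] 0.7
chock_toe [ 5.418e+02 -3.631e+02 -4.000e-01] 0.56
tooltray [457.  379.1   1. ] 0.68
drainboard [687.  -47.5  46.1] 0.71
shelf_front [587.4 -57.7 256.1] 0.57
boiler_axis [685.5 -42.9 104.7] 0.92
chock_center [ 502.9 -364.    29.9] 0.77
chock_toe [ 544.2 -363.5    1.7] 0.83
tooltray [451.1 376.8   1.2] 0.71
1.7
```

View pics/z0.png

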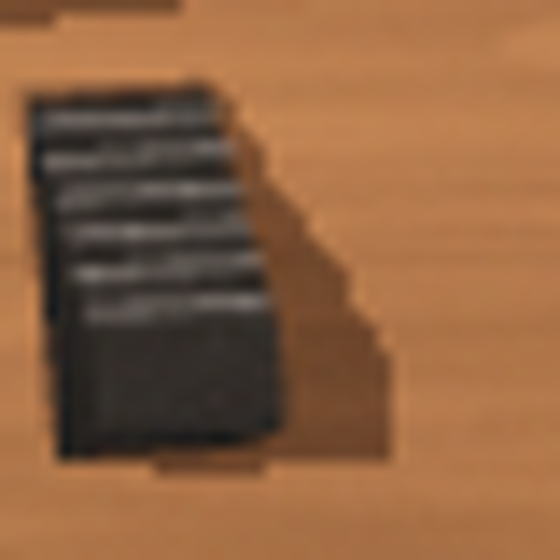

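View pics/z1.png

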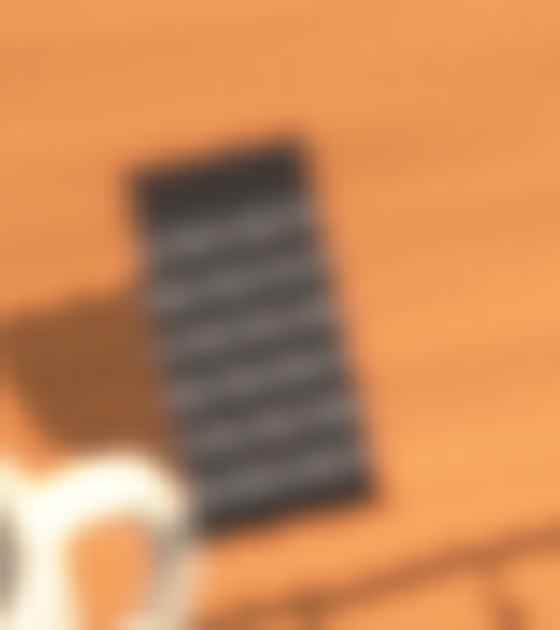

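View pics/z2.png

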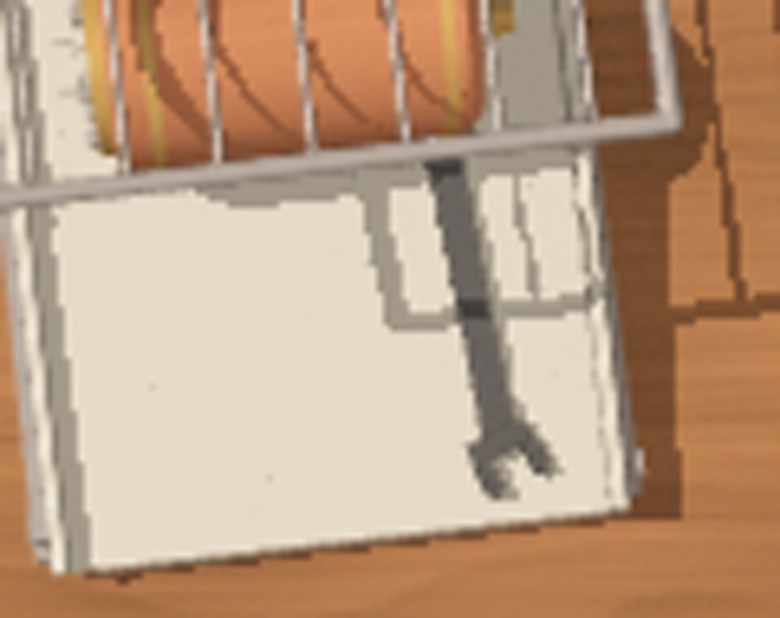

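```bash
python3 - <<'E'
import cv2
a=cv2.imread('pics/scene0.png')[0:200,60:330]; cv2.imwrite('pics/a.png',cv2.resize(a,None,fx=2.9,fy=2.9,interpolation=cv2.INTER_CUBIC))
a=cv2.imread('pics/top0.png')[260:400,260:640]; cv2.imwrite('pics/b.png',cv2.resize(a,None,fx=2.1,fy=2.1,interpolation=cv2.INTER_CUBIC))
E
```

```text
(no output)
```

View pics/a.png

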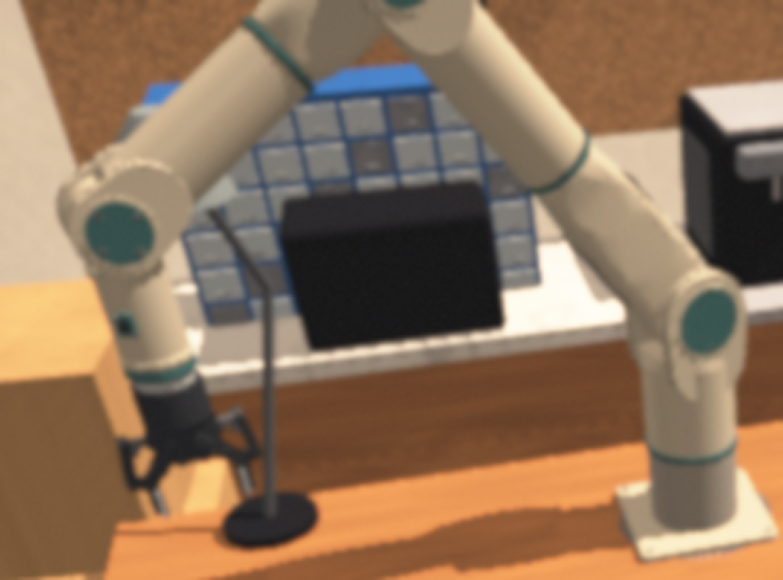

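View pics/b.png

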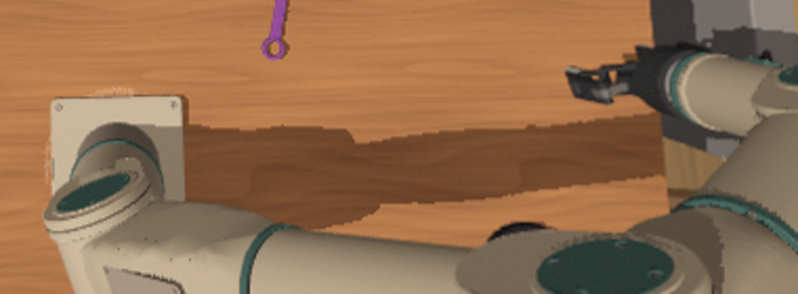

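```bash
cat >> h.py <<'E'
YAW=0.08
BX=np.array([np.cos(YAW)*np.cos(np.radians(6)),np.sin(YAW)*np.cos(np.radians(6)),np.sin(np.radians(6))])
BY=np.array([-np.sin(YAW),np.cos(YAW),0]); BZ=np.cross(BX,BY); BO=np.array([689.5,-47.8,49.1])
BR=np.stack([BX,BY,BZ],1)
def b2w(v): return BO+BR@np.array(v,float)
def w2b(v): return BR.T@(np.array(v)-BO)
def onboard(p,uv,h):
    o,v=ray(p,uv); t=(h-(o-BO)@BZ)/(v@BZ); return w2b(o+t*v)
E
python3 - <<'E'
from h import *
p=ctrl.get_image('top'); q=ctrl.get_image('scene')
def c(u,v): return (410+u/14-.5,165+v/14-.5)
for uv,z in [((30,95),4),((212,85),4),((60,455),44),((283,430),44),((80,318),44),((272,298),44)]: print(uv,np.round(onz(p,c(*uv),z),1))
def d(u,v): return (210+u/14-.5,245+v/14-.5)
for uv,z in [((135,178),44),((300,135),44),((375,495),2),((205,530),2)]: print('s',uv,np.round(onz(q,d(*uv),z),1))
def e(u,v): return (280+u/6.5-.5,120+v/6.5-.5)
for uv in [(448,170),(470,300),(497,420),(497,495),(558,470),(522,452)]:
    b=onboard(p,e(*uv),8); print('sp',uv,np.round(b,1),np.round(b2w(b),1))
for uv in [(65,572),(628,508)]: print('edge',np.round(onboard(p,e(*uv),0),1))
print(np.round(proj(p,[b2w([-250,-140,0]),b2w([-250,140,0]),b2w([0,0,55])]),1))
E
```

```text
(30, 95) [ 543.3 -340.3    4. ]
(212, 85) [ 544.3 -384.6    4. ]
(60, 455) [ 451.2 -333.1   44. ]
(283, 430) [ 455.5 -385.4   44. ]
(80, 318) [ 483.4 -339.5   44. ]
(272, 298) [ 486.8 -384.6   44. ]
s (135, 178) [ 461.8 -384.8   44. ]
s (300, 135) [ 458.5 -345.7   44. ]
s (375, 495) [ 539.4 -343.8    2. ]
s (205, 530) [ 538.7 -382.7    2. ]
sp (448, 170) [-66.5 -71.6   8. ] [ 628.4 -124.5   50.1]
sp (470, 300) [-133.8  -75.5    8. ] [ 562.  -133.8   43.1]
sp (497, 420) [-196.4  -82.6    8. ] [ 500.6 -145.8   36.5]
sp (497, 495) [-234.5  -78.5    8. ] [ 462.4 -144.7   32.5]
sp (558, 470) [-225.2 -110.9    8. ] [ 474.3 -176.3   33.5]
sp (522, 452) [-214.   -93.6    8. ] [ 483.9 -158.1   34.7]
edge [-249.9  146.5   -0. ]
edge [-248.6 -145.6   -0. ]
[[374.5 198.2]
 [291.4 207.3]
 [325.1 125.5]]
```

```bash
cat >> h.py <<'E'
from scipy.spatial.transform import Rotation as Rn
def plan(tgts):
    s=ctrl.read_state(); e=np.array(s['eef_pos']); R=Rn.from_euler('xyz',s['tool_rot']).as_matrix()
    yaw=s['tool_rot'][2]
    print('t',round(float(s['clock']),2),'pos',np.round(e,1),'rot',np.round(s['tool_rot'],3),'F',np.round(s['force'],1),'w',round(float(s['width']),1),'q7',round(float(s['qpos'][6]),2))
    for (x,y) in tgts:
        d=R.T@(np.array(x,float)-e)/10; print(x,y,'->',np.round(d,2),'roll',round(float(-(y-yaw)),3))
E
python3 - <<'E'
from h import *
plan([((469,-365,150),-1.551),((469,-365,24),-1.551)])
E
```

```text
t 1.8 pos [ 173.3 -626.5  231.3] rot [-1.571 -0.    -1.301] F [-0.8  0.6  0.2] w 85.2 q7 -0.02
(469, -365, 150) -1.551 -> [-17.32   8.13  35.47] roll 0.25
(469, -365, 24) -1.551 -> [-17.32  20.73  35.47] roll 0.25
```

>>> apply_moves([
  [-17.3, 4, 35.5, 0.25, 8.5],
  [-17.3, 4, 35.5, 0.25, 8.5],
  [-17.3, 4, 35.5, 0.25, 8.5],
  [-17.3, 4, 35.5, 0.25, 8.5],
  [-17.3, 4, 35.5, 0.25, 8.5],
  [-17.3, 4, 35.5, 0.25, 8.5],
  [-17.3, 4, 35.5, 0.25, 8.5],
  [-17.3, 8.1, 35.5, 0.25, 8.5],
  [-17.3, 8.1, 35.5, 0.25, 8.5],
])

```text
clock: 2.92
eef_pos: [467.1, -364.2, 148.0]
tool_rot: [-1.576, 0.003, -1.551]
force: [-1.0, -0.6, -0.7]
width: 84.9
```

```bash
python3 - <<'E'
from h import *
plan([((469,-365,24),-1.551)])
snap('top','t1.png'); snap('scene','s1.png')
E
```

```text
t 2.92 pos [ 467.1 -364.2  148. ] rot [-1.576  0.003 -1.551] F [-1.  -0.6 -0.7] w 84.9 q7 -0.85
(469, -365, 24) -1.551 -> [ 0.13 12.4   0.26] roll -0.0
```

View pics/t1.png

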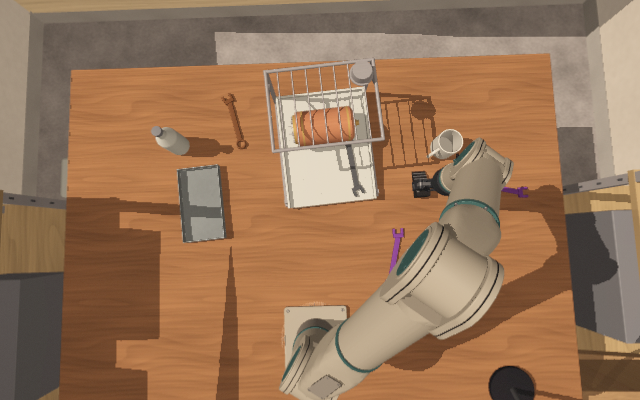

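View pics/s1.png

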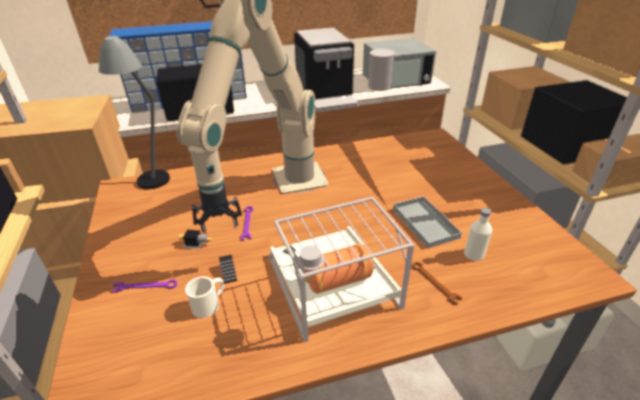

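>>> apply_moves([
  [0.1, 6, 0.2, 0, 8.5],
  [0.1, 10.8, 0.2, 0, 8.5],
  [0.1, 12.7, 0.2, 0, 8.5],
  [0.1, 12.7, 0.2, 0, 8.5],
  [0.1, 12.7, 0.2, 0, 3.5],
  [0.1, 12.7, 0.2, 0, 3.5],
  [0.1, 12.7, 0.2, 0, 3.5],
  [0.1, 12.7, 0.2, 0, 3.5],
  [0.1, 12.7, 0.2, 0, 3.5],
  [0.1, 12.7, 0.2, 0, 3.5],
])

```text
clock: 4.28
eef_pos: [472.4, -367.0, 25.4]
tool_rot: [-1.568, -0.002, -1.551]
force: [-1.0, 0.8, 7.3]
width: 42.8
```

```bash
python3 - <<'E'
from h import *
plan([((469,-365,120),-1.551)])
p=snap('scene','s2.png')
a=cv2.imread('pics/s2.png')[160:310,150:350]; cv2.imwrite('pics/s2c.png',cv2.resize(a,None,fx=4,fy=4,interpolation=cv2.INTER_CUBIC))
E
```

```text
t 4.28 pos [ 472.4 -367.    25.4] rot [-1.568 -0.002 -1.551] F [-1.   0.8  7.3] w 42.8 q7 -0.84
(469, -365, 120) -1.551 -> [-0.19 -9.46 -0.31] roll 0.0
```

View pics/s2c.png

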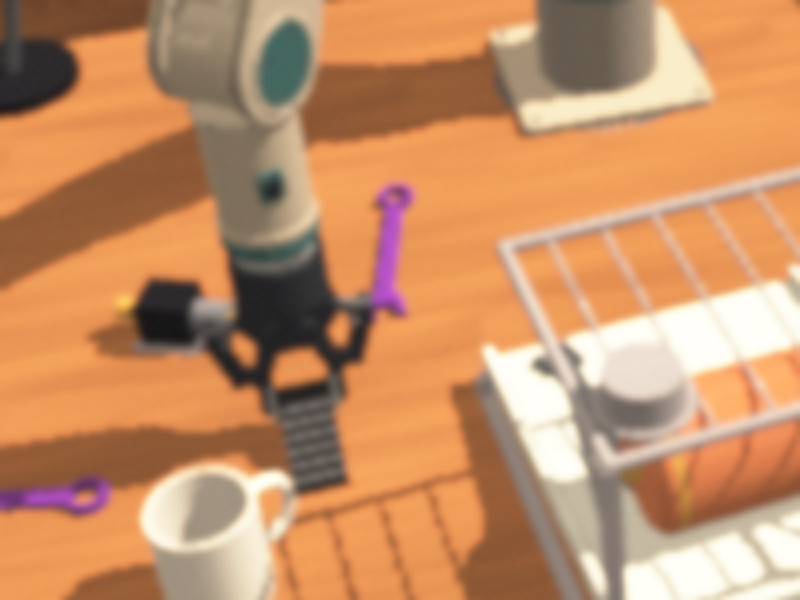

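>>> apply_moves([
  [0, -3, 0, 0, 3.5],
  [0, -8, 0, 0, 3.5],
  [0, -11, 0, 0, 3.5],
  [0, -11, 0, 0, 3.5],
])

```text
clock: 4.82
eef_pos: [472.9, -367.3, 136.3]
tool_rot: [-1.566, -0.004, -1.551]
force: [-0.0, -0.6, -3.2]
width: 42.9
```

```bash
python3 - <<'E'
from h import *
plan([((525,-59.5,130),-1.491),((525,-59.5,75),-1.491)])
E
```

```text
t 4.83 pos [ 472.9 -367.3  136.3] rot [-1.566 -0.004 -1.551] F [-0.  -0.6 -3.2] w 42.9 q7 -0.85
(525, -59.5, 130) -1.491 -> [-30.67   0.55   5.82] roll -0.06
(525, -59.5, 75) -1.491 -> [-30.69   6.05   5.79] roll -0.06
```

>>> apply_moves([
  [-6, 0, 1, 0, 3.5],
  [-12, 0, 2, -0.03, 3.5],
  [-18, 0, 3.5, -0.06, 3.5],
  [-24, 0, 5, -0.06, 3.5],
  [-29, 0, 5.8, -0.06, 3.5],
  [-30.7, 0.5, 5.8, -0.06, 3.5],
  [-30.7, 0.5, 5.8, -0.06, 3.5],
  [-30.7, 0.5, 5.8, -0.06, 3.5],
])

```text
clock: 5.82
eef_pos: [522.7, -60.4, 128.0]
tool_rot: [-1.572, -0.001, -1.494]
force: [0.7, -0.2, -2.4]
width: 42.7
```

```bash
python3 - <<'E'
from h import *
plan([((525,-59.5,75),-1.491),((525,-59.5,62),-1.491)])
snap('scene','s3.png');p=snap('top','t3.png')
print(np.round(proj(p,[b2w([0,0,55])]),1))
a=cv2.imread('pics/s3.png')[130:340,200:460]; cv2.imwrite('pics/s3c.png',cv2.resize(a,None,fx=2.8,fy=2.8,interpolation=cv2.INTER_CUBIC))
a=cv2.imread('pics/t3.png')[60:230,240:460]; cv2.imwrite('pics/t3c.png',cv2.resize(a,None,fx=3.4,fy=3.4,interpolation=cv2.INTER_CUBIC))
E
```

```text
t 5.83 pos [522.7 -60.4 128. ] rot [-1.572e+00 -1.000e-03 -1.494e+00] F [ 0.7 -0.2 -2.4] w 42.7 q7 -1.31
(525, -59.5, 75) -1.491 -> [-0.08  5.3   0.24] roll -0.003
(525, -59.5, 62) -1.491 -> [-0.08  6.6   0.24] roll -0.003
[[325.1 125.5]]
```

View pics/s3c.png

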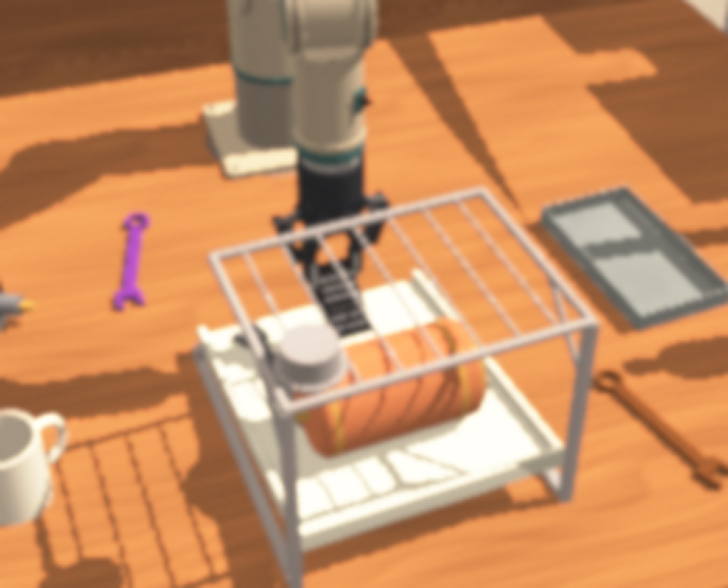

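View pics/t3c.png

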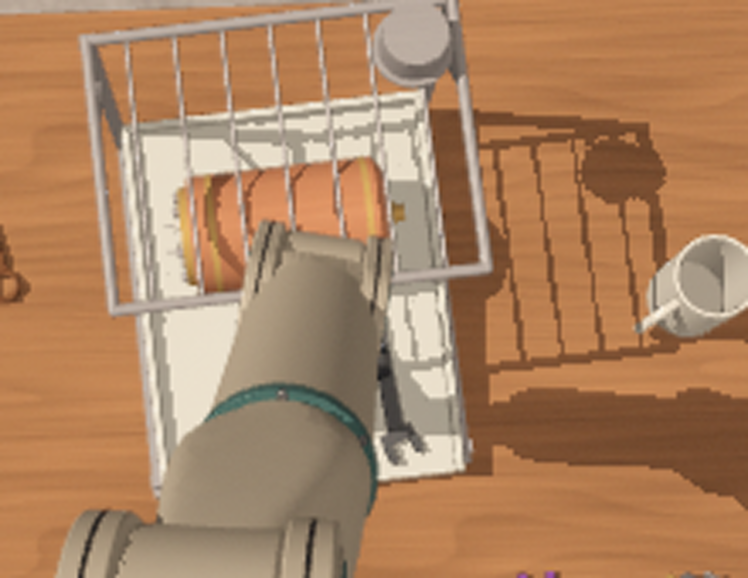

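```bash
python3 - <<'E'
from h import *
p=ctrl.get_image('scene')
for h in [0,73,150,200,250,300,350,400]: 
    a=proj(p,[[525,-59.5,128+h]])[0]; print(h,np.round((a-[200,130])*2.8))
    b=proj(p,[[472,-366,25+h]])[0]; print('   s2',np.round((b-[150,160])*4))
    print('  r43', np.round(43*K(p)/1750*2.8))
E
```

```text
0 [332. 281.]
   s2 [304. 409.]
  r43 29.0
73 [330. 231.]
   s2 [291. 343.]
  r43 29.0
150 [329. 175.]
   s2 [275. 269.]
  r43 29.0
200 [328. 136.]
   s2 [265. 219.]
  r43 29.0
250 [327.  95.]
   s2 [254. 165.]
  r43 29.0
300 [326.  52.]
   s2 [242. 109.]
  r43 29.0
350 [325.   6.]
   s2 [230.  50.]
  r43 29.0
400 [324. -41.]
   s2 [217. -11.]
  r43 29.0
```

>>> apply_moves([
  [0, 3, 0, 0, 3.5],
  [0, 5.3, 0, 0, 3.5],
  [0, 5.9, 0, 0, 3.5],
  [0, 6.2, 0, 0, 3.5],
  [0, 6.2, 0, 0, 3.5],
])

```text
clock: 6.6
eef_pos: [523.8, -58.4, 66.9]
tool_rot: [-1.57, -0.0, -1.491]
force: [-0.4, 0.9, -2.4]
width: 42.6
```

```bash
python3 - <<'E'
from h import *
plan([])
p=snap('scene','s4.png')
a=cv2.imread('pics/s4.png')[130:340,200:460]; cv2.imwrite('pics/s4c.png',cv2.resize(a,None,fx=2.8,fy=2.8,interpolation=cv2.INTER_CUBIC))
for q in ['chock_toe','chock_center']:
  for r in ctrl.mark_of(p,q)[:2]: print(q,np.round(r['location'],1),r['confidence'],np.round(w2b(r['location']),1))
E
```

```text
t 6.6 pos [523.8 -58.4  66.9] rot [-1.57  -0.    -1.491] F [-0.4  0.9 -2.4] w 42.6 q7 -1.29
chock_toe [592.  -53.1  44.8] 0.59 [-97.5   2.5   5.9]
chock_toe [689.  -49.5  49.9] 0.48 [-0.5 -1.7  0.9]
```

View pics/s4c.png

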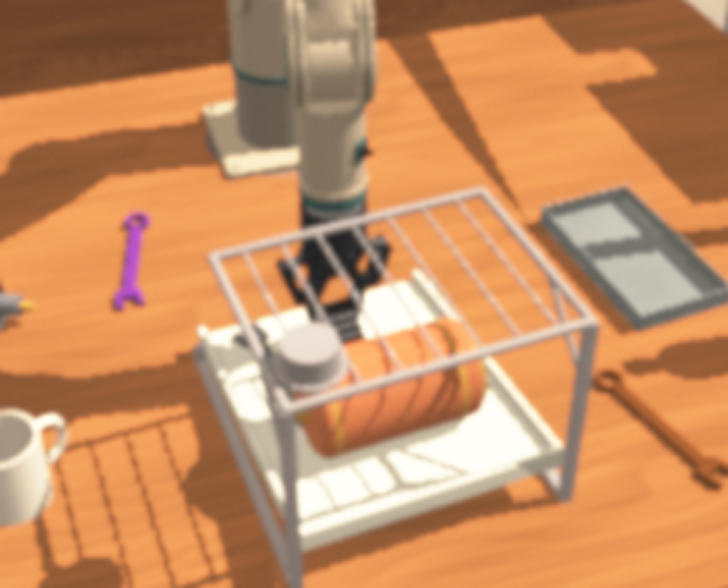

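>>> apply_moves([
  [0, 0.2, 0, 0, 3.5],
  [0, 0.4, 0, 0, 3.5],
  [0, 0.6, 0, 0, 3.5],
  [0, 0.6, 0, 0, 3.5],
])

```text
clock: 7.25
eef_pos: [522.0, -57.9, 61.1]
tool_rot: [-1.573, 0.0, -1.491]
force: [-5.4, 0.7, 10.3]
width: 42.8
```

>>> apply_moves([
  [0, 0.3, 0, 0, 4.6],
  [0, 0.3, 0, 0, 5.2],
  [0, 0.3, 0, 0, 6.2],
  [0, 0.3, 0, 0, 6.2],
  [0, 0.3, 0, 0, 6.2],
  [0, 0, 0, 0, 6.2],
  [0, -3, 0, 0, 6.2],
  [0, -7, -1, 0, 6.2],
])

```text
clock: 8.25
eef_pos: [513.2, -58.7, 130.6]
tool_rot: [-1.572, 0.0, -1.491]
force: [0.6, 0.3, -0.0]
width: 61.9
```

```bash
python3 - <<'E'
from h import *
plan([])
p=snap('scene','s5.png')
a=cv2.imread('pics/s5.png')[180:340,240:440]; cv2.imwrite('pics/s5c.png',cv2.resize(a,None,fx=3.7,fy=3.7,interpolation=cv2.INTER_CUBIC))
for P in (p,snap('top','t5.png')):
 for q in ['chock_toe','chock_center','boiler_axis']:
  for r in ctrl.mark_of(P,q)[:1]: print(q,np.round(r['location'],1),r['confidence'],np.round(w2b(r['location']),1))
E
```

```text
t 8.25 pos [513.2 -58.7 130.6] rot [-1.572  0.    -1.491] F [ 0.6  0.3 -0. ] w 61.9 q7 -1.3
chock_toe [596.3 -52.6  40.4] 0.63 [-93.7   2.7   1.1]
chock_center [549.  -59.4  61.6] 0.61 [-138.9   -0.3   27.2]
boiler_axis [685.1 -47.4 102.7] 0.76 [ 1.3  0.8 53.8]
```

View pics/s5c.png

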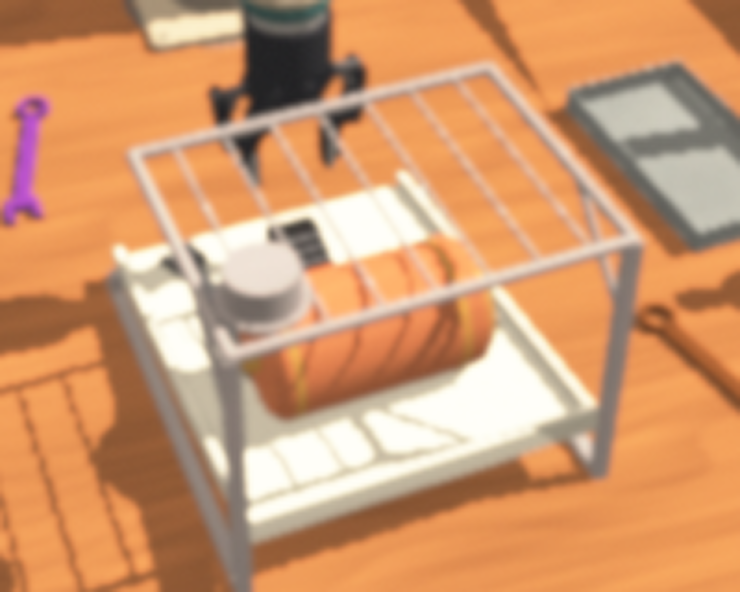

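```bash
python3 - <<'E'
from h import *
def hw(x,y,z): # horizontal board coords
    return tuple(np.round([689.5+x*np.cos(YAW)-y*np.sin(YAW),-47.8+x*np.sin(YAW)+y*np.cos(YAW),z],1))
plan([(hw(-258,1,130),0.08),(hw(-258,1,33),0.08)])
E
```

```text
t 8.65 pos [512.8 -58.7 129.4] rot [-1.573  0.    -1.491] F [-0.1  0.5 -0.1] w 62.5 q7 -1.3
(np.float64(432.2), np.float64(-67.4), np.float64(130.0)) 0.08 -> [ 0.23 -0.05 -8.1 ] roll -1.571
(np.float64(432.2), np.float64(-67.4), np.float64(33.0)) 0.08 -> [ 0.23  9.65 -8.09] roll -1.571
```

>>> apply_moves([
  [0, 0, -2, -0.18, 8.54],
  [0.1, 0, -4, -0.36, 8.54],
  [0.2, 0, -6, -0.54, 8.54],
  [0.2, 0, -8.1, -0.72, 8.54],
  [0.2, 0, -8.1, -0.9, 8.54],
  [0.2, 0, -8.1, -1.08, 8.54],
  [0.2, 0, -8.1, -1.26, 8.54],
  [0.2, 0, -8.1, -1.44, 8.54],
  [0.2, 0, -8.1, -1.571, 8.54],
  [0.2, 0, -8.1, -1.571, 8.54],
  [0.2, 0, -8.1, -1.571, 8.54],
])

```text
clock: 10.02
eef_pos: [432.5, -67.3, 129.9]
tool_rot: [-1.57, 0.001, 0.078]
force: [-0.5, -0.4, -0.2]
width: 85.6
```

```bash
python3 - <<'E'
from h import *
plan([((432.2,-67.4,33),0.08)])
p=snap('scene','s6.png')
a=cv2.imread('pics/s6.png')[120:280,220:420]; cv2.imwrite('pics/s6c.png',cv2.resize(a,None,fx=3.7,fy=3.7,interpolation=cv2.INTER_CUBIC))
E
```

```text
t 10.03 pos [432.5 -67.3 129.9] rot [-1.57e+00  1.00e-03  7.80e-02] F [-0.5 -0.4 -0.2] w 85.6 q7 -0.2
(432.2, -67.4, 33) 0.08 -> [-0.03  9.69 -0.01] roll -0.002
```

View pics/s6c.png

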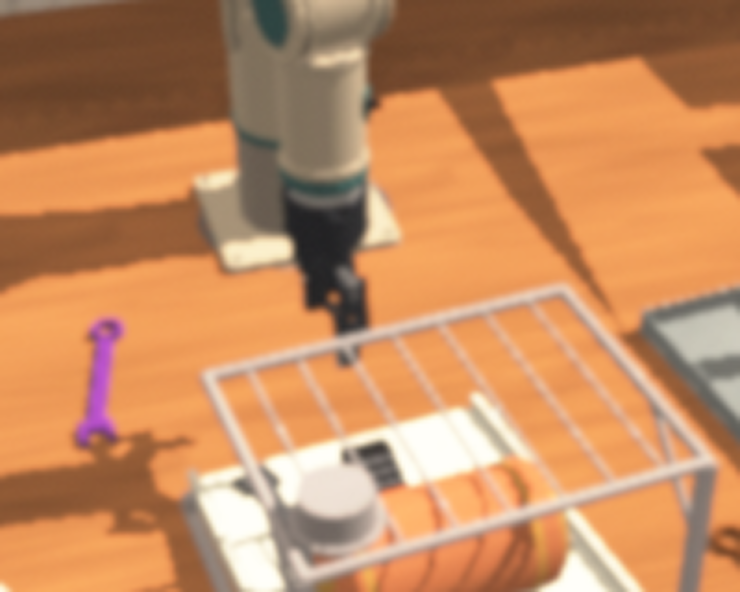

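>>> apply_moves([
  [0, 4, 0, 0, 8.54],
  [0, 7.5, 0, 0, 8.54],
  [0, 9.4, 0, 0, 8.54],
  [0, 9.6, 0, 0, 8.54],
  [0, 9.6, 0, 0, 8.54],
])

```text
clock: 10.7
eef_pos: [432.7, -67.1, 33.9]
tool_rot: [-1.571, 0.001, 0.08]
force: [0.1, -0.4, -0.0]
width: 85.5
```

>>> apply_moves([
  [1, -0.1, 0, 0, 8.54],
  [1.5, -0.1, 0, 0, 8.54],
  [2, -0.2, 0, 0, 8.54],
  [2.5, -0.2, 0, 0, 8.54],
  [3, -0.3, 0, 0, 8.54],
  [3.5, -0.3, 0, 0, 8.54],
  [4, -0.4, 0, 0, 8.54],
  [4.5, -0.4, 0, 0, 8.54],
  [5, -0.5, 0, 0, 8.54],
  [5, -0.5, 0, 0, 8.54],
])

```text
clock: 11.95
eef_pos: [484.1, -63.1, 39.4]
tool_rot: [-1.57, -0.003, 0.08]
force: [-1.3, -0.7, -0.9]
width: 85.4
```

```bash
python3 - <<'E'
from h import *
plan([])
p=snap('scene','s7.png')
a=cv2.imread('pics/s7.png')[150:310,240:440]; cv2.imwrite('pics/s7c.png',cv2.resize(a,None,fx=3.7,fy=3.7,interpolation=cv2.INTER_CUBIC))
for P in (p,snap('top','t7.png')):
 for q in ['chock_toe','chock_center','boiler_axis']:
  for r in ctrl.mark_of(P,q)[:1]: print(q,np.round(r['location'],1),r['confidence'],np.round(w2b(r['location']),1))
E
```

```text
t 11.95 pos [484.1 -63.1  39.4] rot [-1.57  -0.003  0.08 ] F [-1.3 -0.7 -0.9] w 85.4 q7 -0.37
chock_toe [688.7 -49.7  49.6] 0.75 [-0.9 -1.8  0.6]
chock_center [587.9 -49.5  64. ] 0.44 [-99.3   6.4  25.4]
boiler_axis [684.1 -47.  103.4] 0.85 [ 0.4  1.2 54.6]
chock_toe [633.1 -44.8  42.2] 0.6 [-56.4   7.5  -1. ]
chock_center [585.6 -52.2  56.9] 0.45 [-102.5    3.9   18.6]
boiler_axis [632.4 -46.6  41.8] 0.74 [-57.3   5.8  -1.3]
```

View pics/s7c.png

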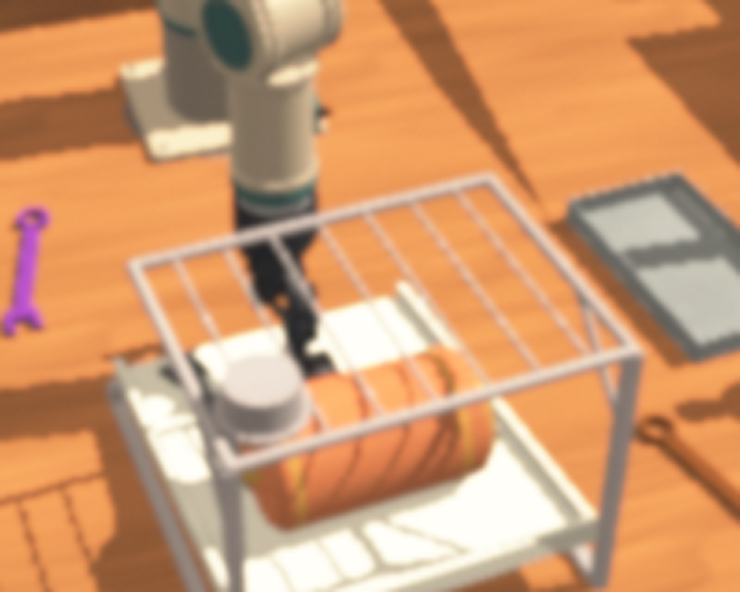

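>>> apply_moves([
  [0.5, -0.1, 0.2, 0, 8.54],
  [1, -0.1, 0.2, 0, 8.54],
  [1.5, -0.2, 0.2, 0, 8.54],
  [2, -0.2, 0.2, 0, 8.54],
  [2.5, -0.3, 0.2, 0, 8.54],
  [2.5, -0.3, 0.2, 0, 8.54],
])

```text
clock: 13.1
eef_pos: [508.4, -59.1, 42.3]
tool_rot: [-1.57, -0.002, 0.08]
force: [-1.2, -0.2, 0.2]
width: 85.4
```

```bash
python3 - <<'E'
from h import *
plan([])
p=snap('scene','s8.png')
a=cv2.imread('pics/s8.png')[150:310,240:440]; cv2.imwrite('pics/s8c.png',cv2.resize(a,None,fx=3.7,fy=3.7,interpolation=cv2.INTER_CUBIC))
for P in (p,snap('top','t8.png')):
 for q in ['chock_toe','chock_center','boiler_axis']:
  for r in ctrl.mark_of(P,q)[:1]: print(q,np.round(r['location'],1),r['confidence'],np.round(w2b(r['location']),1))
a=cv2.imread('pics/t8.png')[60:230,240:440]; cv2.imwrite('pics/t8c.png',cv2.resize(a,None,fx=3.5,fy=3.5,interpolation=cv2.INTER_CUBIC))
E
```

```text
t 13.1 pos [508.4 -59.1  42.3] rot [-1.57  -0.002  0.08 ] F [-1.2 -0.2  0.2] w 85.4 q7 -0.35
chock_center [615.  -49.6  66.6] 0.42 [-72.2   4.2  25.2]
boiler_axis [683.5 -47.3 101.9] 0.87 [-0.4  1.  53.1]
boiler_axis [685.3 -48.5 103. ] 0.61 [ 1.4 -0.4 54. ]
```

View pics/t8c.png

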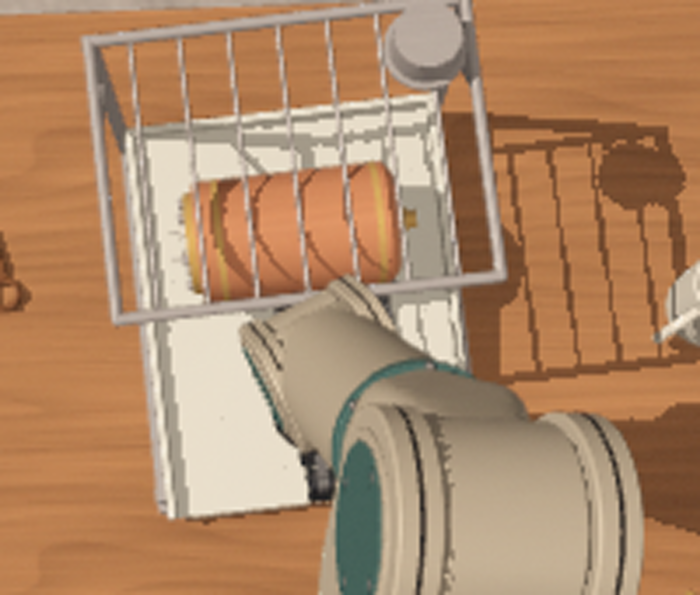

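View pics/s8c.png

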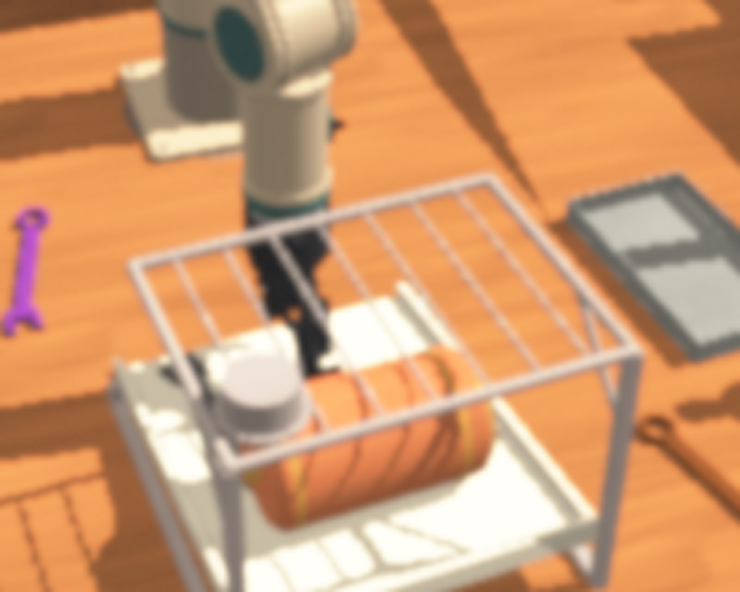

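>>> apply_moves([
  [0.3, 0, 0, 0, 8.54],
  [0.6, -0.1, 0, 0, 8.54],
  [0.9, -0.1, 0, 0, 8.54],
  [0.9, -0.1, 0, 0, 8.54],
])

```text
clock: 14.0
eef_pos: [515.9, -58.7, 43.3]
tool_rot: [-1.571, 0.001, 0.08]
force: [-2.9, -0.8, 2.2]
width: 85.1
```

```bash
python3 - <<'E'
from h import *
plan([])
for P in (snap('scene','s9.png'),snap('top','t9.png')):
 for q in ['chock_toe','chock_center','boiler_axis','spanner_mid']:
  for r in ctrl.mark_of(P,q)[:1]: print(q,np.round(r['location'],1),r['confidence'],np.round(w2b(r['location']),1))
a=cv2.imread('pics/t9.png')[60:230,240:440]; cv2.imwrite('pics/t9c.png',cv2.resize(a,None,fx=3.5,fy=3.5,interpolation=cv2.INTER_CUBIC))
E
```

```text
t 14.0 pos [515.9 -58.7  43.3] rot [-1.571e+00  1.000e-03  8.000e-02] F [-2.9 -0.8  2.2] w 85.1 q7 -0.35
boiler_axis [685.2 -43.8 102.4] 0.61 [ 1.6  4.3 53.4]
spanner_mid [ 477.8 -631.2    7.1] 0.93 [-260.6 -564.6  -14.8]
chock_center [587.3 -58.2 253.7] 0.73 [-80.8  -2.2 214.2]
boiler_axis [683.4 -49.6 100.7] 0.67 [-0.8 -1.3 52. ]
spanner_mid [740.1 261.7   2.4] 0.62 [ 69.9 304.5 -54.3]
```

>>> apply_moves([
  [0.2, 0, 0, 0, 8.54],
  [0.4, 0, 0, 0, 8.54],
  [0.4, 0, 0, 0, 8.54],
])

```text
clock: 14.88
eef_pos: [515.9, -58.7, 43.4]
tool_rot: [-1.572, 0.008, 0.08]
force: [-13.4, -0.8, 12.0]
width: 85.5
```

```bash
python3 - <<'E'
from h import *
plan([])
p=snap('scene','s10.png')
for P in (p,):
 for q in ['boiler_axis']:
  for r in ctrl.mark_of(P,q)[:1]: print(q,np.round(r['location'],1),r['confidence'],np.round(w2b(r['location']),1))
A=cv2.imread('pics/s0c.png')
a=cv2.imread('pics/scene0.png').astype(int); b=cv2.imread('pics/s10.png').astype(int)
d=np.abs(a-b).max(2); cv2.imwrite('pics/d.png',cv2.resize(np.clip(d*3,0,255).astype(np.uint8)[180:340,240:440],None,fx=3.7,fy=3.7,interpolation=cv2.INTER_NEAREST))
a=cv2.imread('pics/s10.png')[180:340,240:440]; cv2.imwrite('pics/s10c.png',cv2.resize(a,None,fx=3.7,fy=3.7,interpolation=cv2.INTER_CUBIC))
E
```

```text
t 14.88 pos [515.9 -58.7  43.4] rot [-1.572  0.008  0.08 ] F [-13.4  -0.8  12. ] w 85.5 q7 -0.34
boiler_axis [685.1 -47.  105. ] 0.57 [ 1.5  1.1 56. ]
```

View pics/d.png

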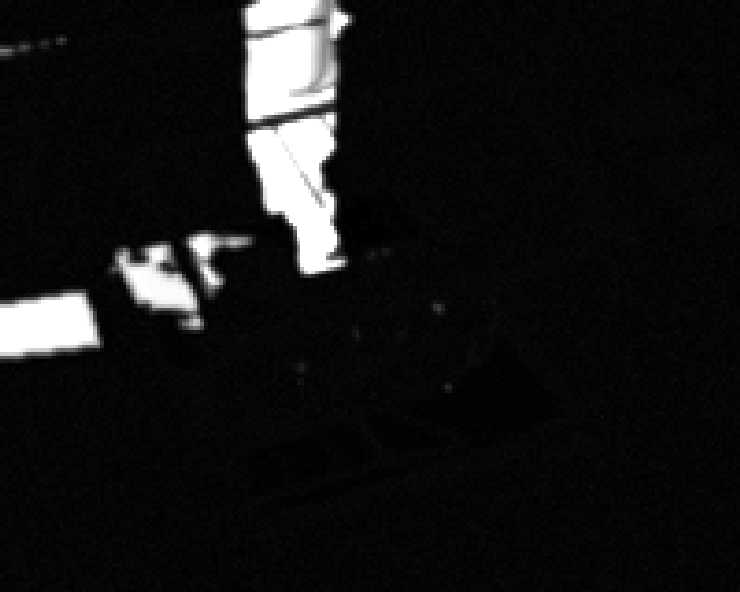

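View pics/s10c.png

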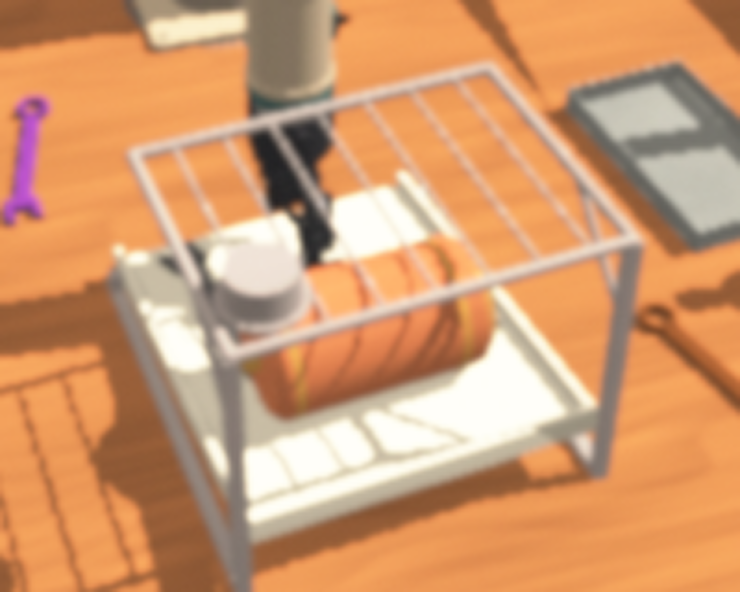

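```bash
python3 - <<'E'
from h import *
s=ctrl.read_state(); print(np.round(s['force'],2),np.round(s['torque'],3),np.round(s['tau'],2),np.round(s['qpos'],3))
a=cv2.imread('pics/t9.png')[60:260,240:460]; cv2.imwrite('pics/t9d.png',cv2.resize(a,None,fx=2.9,fy=2.9,interpolation=cv2.INTER_CUBIC))
E
```

```text
[-12.93  -0.94  12.23] [-0.024  1.894  0.074] [-9.800e-01 -4.778e+01 -3.960e+00 -1.525e+01  5.900e-01 -3.320e+00
 -4.000e-02] [ 0.26   0.76  -0.307  2.01   0.5    0.453 -0.344]
```

View pics/t9d.png

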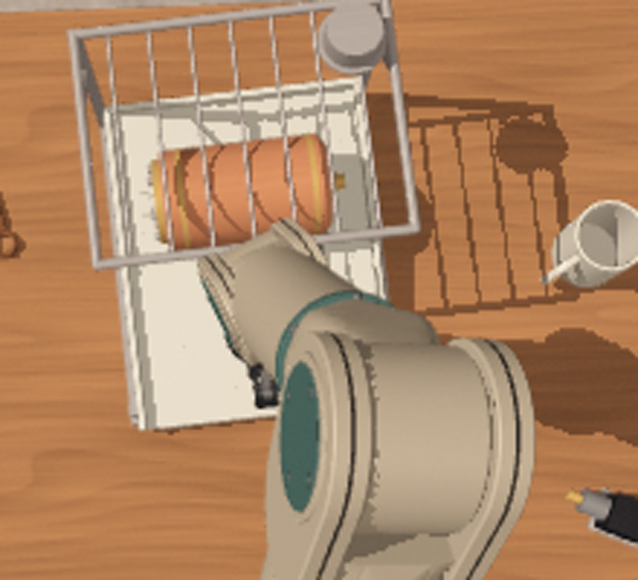

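>>> apply_moves([
  [-0.4, 0, 0, 0, 8.54],
  [-1.5, 0, 0, 0, 8.54],
  [-3, 0, 0, 0, 8.54],
  [-5, -2, 0, 0, 8.54],
  [-8, -6, 0, 0, 8.54],
  [-10, -11, 0, 0, 8.54],
  [-10, -14, -3, 0, 8.54],
  [-10, -14, -8, 0, 8.54],
  [-10, -14, -12, 0, 8.54],
  [-10, -14, -15, 0, 8.54],
  [-10, -14, -15, 0, 8.54],
])

```text
clock: 16.35
eef_pos: [433.2, -218.5, 183.4]
tool_rot: [-1.572, -0.002, 0.075]
force: [0.0, 0.7, -0.2]
width: 85.4
```

```bash
python3 - <<'E'
from h import *
plan([])
for i,P in enumerate((snap('scene','s11.png'),snap('top','t11.png'))):
 for q in ['chock_toe','chock_center','boiler_axis','spanner_mid']:
  for r in ctrl.mark_of(P,q)[:2]: print(q,np.round(r['location'],1),r['confidence'],np.round(w2b(r['location']),1))
 g=[b2w([-112,-21,44]),b2w([-112,23,44]),b2w([-112,-21,0]),b2w([-112,23,0]),b2w([-86,-21,44]),b2w([-86,23,44])]
 print(np.round(proj(P,g),1).tolist())
a=cv2.imread('pics/t11.png')[100:220,270:390]; cv2.imwrite('pics/t11c.png',cv2.resize(a,None,fx=5,fy=5,interpolation=cv2.INTER_CUBIC))
a=cv2.imread('pics/s11.png')[200:310,260:400]; cv2.imwrite('pics/s11c.png',cv2.resize(a,None,fx=5,fy=5,interpolation=cv2.INTER_CUBIC))
E
```

```text
t 16.35 pos [ 433.2 -218.5  183.4] rot [-1.572 -0.002  0.075] F [ 0.   0.7 -0.2] w 85.4 q7 0.11
chock_toe [687.8 -47.1  51.5] 0.37 [-1.4  0.8  2.6]
boiler_axis [685.6 -47.2 103.2] 0.97 [ 1.8  0.9 54.2]
spanner_mid [ 252.8 -268.8    2.9] 0.75 [-455.3 -185.4    1.4]
spanner_mid [738.5 257.7   1.9] 0.68 [ 67.9 300.6 -54.6]
[[317.5, 252.4], [330.2, 248.9], [318.3, 263.2], [330.8, 259.7], [320.4, 257.0], [333.3, 253.4]]
chock_toe [665.  -40.5  43.9] 0.76 [-24.3   9.2  -2.7]
chock_toe [582.  -59.2 252.7] 0.48 [-86.2  -2.8 213.8]
chock_center [621.3 -48.3  57.3] 0.54 [-66.8   5.   15.3]
spanner_mid [ 477.4 -633.3    5.4] 0.67 [-261.4 -566.7  -16.5]
spanner_mid [738.2 260.5   2.6] 0.63 [ 67.9 303.4 -53.9]
[[335.3, 159.9], [321.7, 161.4], [334.7, 161.1], [321.6, 162.6], [334.4, 151.9], [320.8, 153.4]]
```

View pics/t11c.png

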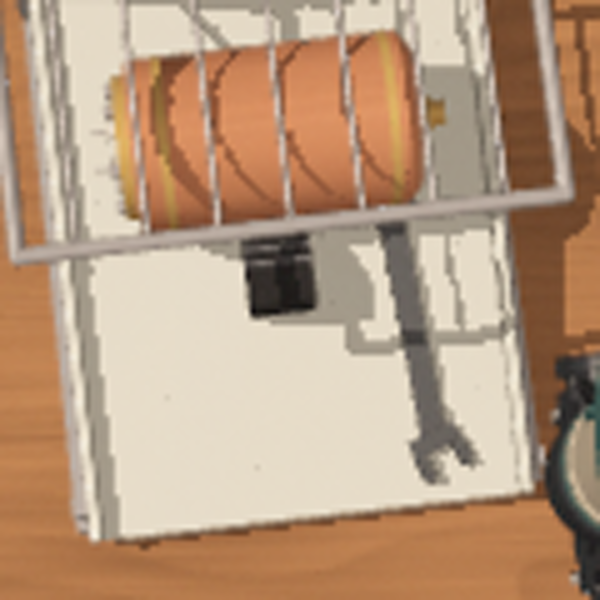

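View pics/s11c.png

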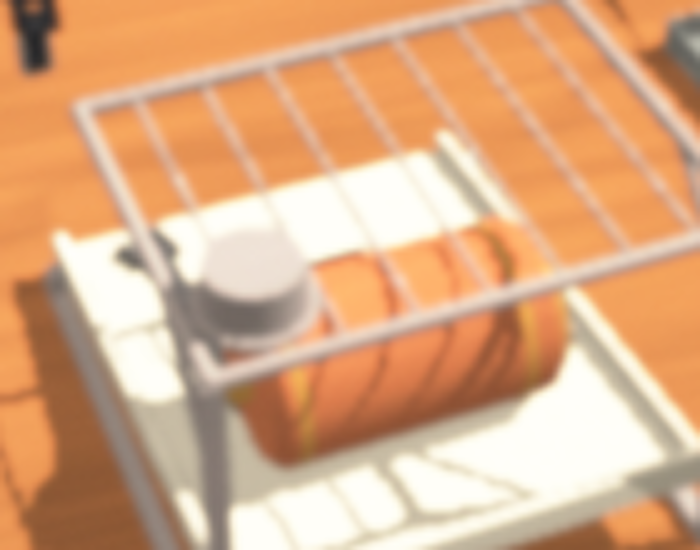

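```bash
python3 - <<'E'
from h import *
p=ctrl.get_image('top')
for uv in [(319.5,163.1),(332.7,161.1)]: print(np.round(onboard(p,uv,0),1))
def e(u,v): return (270+u/5-.5,100+v/5-.5)
for uv in [(395,235),(413,325),(432,420)]:
    b=onboard(p,e(*uv),8.5); print(np.round(b,1),np.round(b2w(b),1))
plan([((521.5,-141.3,140),-1.406)])
E
```

```text
[-112.9   30.2   -0. ]
[-111.1  -14.4    0. ]
[-69.4 -71.5   8.5] [ 625.5 -124.6   50.3]
[-130.2  -76.9    8.5] [ 565.7 -134.8   43.9]
[-194.3  -82.6    8.5] [ 502.6 -145.6   37.2]
t 16.9 pos [ 432.7 -215.4  183.4] rot [-1.571 -0.     0.081] F [-0.8  0.3 -0.5] w 85.7 q7 0.11
(521.5, -141.3, 140) -1.406 -> [9.45 4.34 6.67] roll 1.487
```

>>> apply_moves([
  [2, 0.5, 1, 0.18, 5],
  [4, 1, 2.5, 0.36, 5],
  [6, 2, 4, 0.54, 5],
  [8, 3, 5.5, 0.72, 5],
  [9.4, 4, 6.6, 0.9, 5],
  [9.4, 4.3, 6.6, 1.08, 5],
  [9.4, 4.3, 6.6, 1.26, 5],
  [9.4, 4.3, 6.6, 1.44, 5],
  [9.4, 4.3, 6.6, 1.483, 5],
  [9.4, 4.3, 6.6, 1.483, 5],
  [9.4, 4.3, 6.6, 1.483, 5],
])

```text
clock: 18.27
eef_pos: [521.0, -142.4, 140.3]
tool_rot: [-1.571, 0.0, -1.401]
force: [-0.0, -0.5, 0.4]
width: 49.9
```

```bash
python3 - <<'E'
from h import *
plan([((521.5,-142,40),-1.402),((521.5,-142,33.5),-1.402)])
p=snap('top','t12.png')
a=cv2.imread('pics/t12.png')[100:260,270:430]; cv2.imwrite('pics/t12c.png',cv2.resize(a,None,fx=3.7,fy=3.7,interpolation=cv2.INTER_CUBIC))
E
```

```text
t 18.27 pos [ 521.  -142.4  140.3] rot [-1.571  0.    -1.401] F [-0.  -0.5  0.4] w 49.9 q7 -1.21
(521.5, -142, 40) -1.402 -> [-0.03 10.03  0.06] roll 0.001
(521.5, -142, 33.5) -1.402 -> [-0.03 10.68  0.06] roll 0.001
```

View pics/t12c.png

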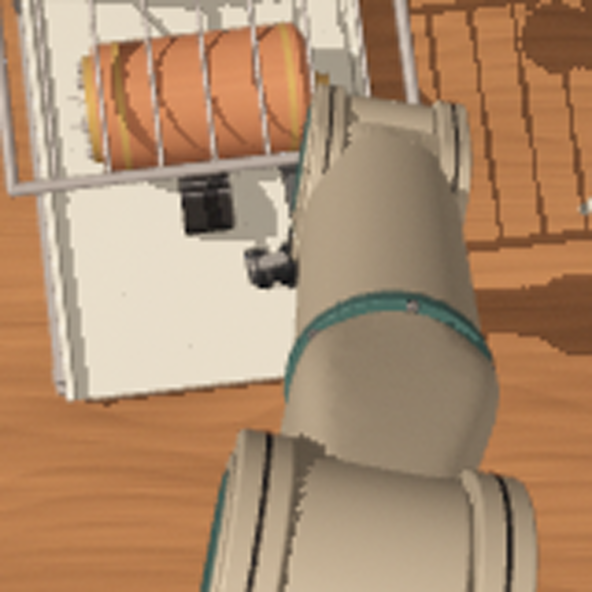

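>>> apply_moves([
  [0, 5, 0, 0, 5],
  [0, 8.5, 0, 0, 5],
  [0, 10, 0, 0, 5],
  [0, 10.5, 0, 0, 5],
  [0, 10.5, 0, 0, 4],
  [0, 10.5, 0, 0, 4],
])

```text
clock: 19.08
eef_pos: [521.9, -142.7, 36.5]
tool_rot: [-1.569, -0.001, -1.403]
force: [-0.2, -0.8, 0.5]
width: 39.9
```

```bash
python3 - <<'E'
from h import *
plan([((521.5,-142,33.5),-1.402)])
p=snap('scene','s13.png')
a=cv2.imread('pics/s13.png')[160:310,220:380]; cv2.imwrite('pics/s13c.png',cv2.resize(a,None,fx=4,fy=4,interpolation=cv2.INTER_CUBIC))
E
```

```text
t 19.07 pos [ 521.9 -142.7   36.5] rot [-1.569e+00 -1.000e-03 -1.403e+00] F [-0.2 -0.8  0.5] w 39.9 q7 -1.23
(521.5, -142, 33.5) -1.402 -> [-0.07  0.3  -0.03] roll -0.001
```

View pics/s13c.png

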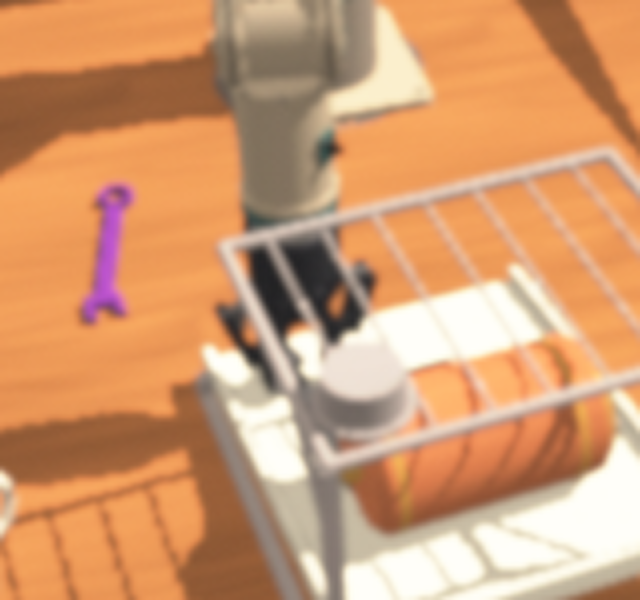

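>>> apply_moves([
  [0, 0.2, 0, 0, 2.5],
  [0, 0.2, 0, 0, 1],
  [0, 0.2, 0, 0, 0.5],
  [0, 0.2, 0, 0, 0.5],
  [0, 0.2, 0, 0, 0.5],
  [0, 0.2, 0, 0, 0.5],
])

```text
clock: 19.88
eef_pos: [521.4, -142.9, 33.9]
tool_rot: [-1.57, -0.001, -1.404]
force: [-0.7, -0.8, 5.1]
width: 14.5
```

>>> apply_moves([
  [0, 0, -0.2, 0, 0.5],
  [0, 0, -0.5, 0, 0.5],
  [0, 0.1, -1, 0, 0.5],
  [0, 0.1, -1.5, 0, 0.5],
  [0, 0.2, -2, 0, 0.5],
  [0, 0.2, -2.5, 0, 0.5],
  [0, 0.2, -2.5, 0, 0.5],
])

```text
clock: 20.75
eef_pos: [494.4, -146.7, 31.1]
tool_rot: [-1.574, 0.001, -1.403]
force: [-1.4, 0.5, 4.5]
width: 14.4
```

```bash
python3 - <<'E'
from h import *
plan([])
p=snap('scene','s14.png')
for r in ctrl.mark_of(p,'boiler_axis')[:1]: print(np.round(r['location'],1),np.round(w2b(r['location']),1))
a=cv2.imread('pics/scene0.png').astype(int); b=cv2.imread('pics/s14.png').astype(int)
d=np.clip(np.abs(a-b).max(2)*3,0,255).astype(np.uint8)[180:340,240:440]
a=cv2.imread('pics/s14.png')[180:340,240:440]; 
cv2.imwrite('pics/s14c.png',cv2.resize(np.hstack([a,cv2.cvtColor(d,cv2.COLOR_GRAY2BGR)]),None,fx=2,fy=2,interpolation=cv2.INTER_CUBIC))
E
```

```text
t 20.75 pos [ 494.4 -146.7   31.1] rot [-1.574e+00  1.000e-03 -1.403e+00] F [-1.4  0.5  4.5] w 14.4 q7 -1.21
[683.3 -47.2 104.1] [-0.3  1.1 55.3]
```

View pics/s14c.png

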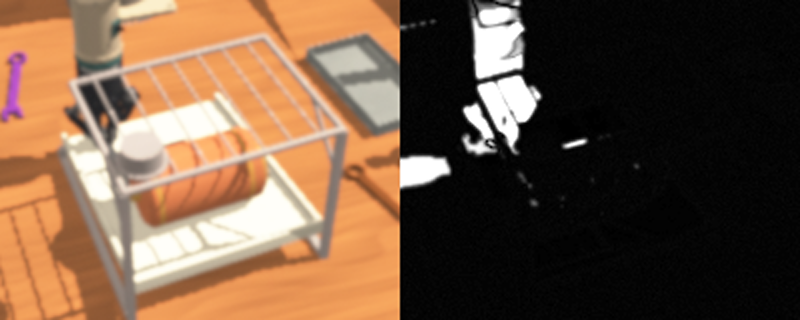

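>>> apply_moves([
  [0, 0, -0.5, 0, 0.5],
  [0, 0, -1.2, 0, 0.5],
  [0, 0, -2, 0, 0.5],
  [0, -0.3, -3, 0, 0.5],
  [0, -1, -4, 0, 0.5],
  [0, -2, -4.5, 0, 0.5],
  [0, -3.5, -4.5, 0, 0.5],
  [0, -5, -4.5, 0, 0.5],
  [0, -5, -4.5, 0, 0.5],
])

```text
clock: 21.98
eef_pos: [453.6, -154.4, 83.0]
tool_rot: [-1.567, -0.002, -1.403]
force: [-0.2, 0.5, -1.4]
width: 14.5
```

```bash
python3 - <<'E'
from h import *
plan([])
p=snap('scene','s15.png'); t=snap('top','t15.png')
for P in (p,t):
 for q in ['boiler_axis','spanner_mid']:
  for r in ctrl.mark_of(P,q)[:3]: print(q,np.round(r['location'],1),np.round(w2b(r['location']),1))
a=cv2.imread('pics/s15.png')[150:310,220:420]
b=cv2.imread('pics/t15.png')[90:250,260:460]
cv2.imwrite('pics/s15c.png',cv2.resize(np.hstack([a,b]),None,fx=2,fy=2,interpolation=cv2.INTER_CUBIC))
E
```

```text
t 21.98 pos [ 453.6 -154.4   83. ] rot [-1.567 -0.002 -1.403] F [-0.2  0.5 -1.4] w 14.5 q7 -1.19
boiler_axis [ 491.8 -146.7   89.3] [-199.6  -82.8   61.4]
boiler_axis [683.2 -46.9 101.3] [-0.7  1.4 52.6]
spanner_mid [745.7 262.1   3.3] [ 75.6 304.4 -54. ]
spanner_mid [ 252.9 -268.7    5. ] [-455.  -185.3    3.5]
spanner_mid [ 478.2 -627.5    7.5] [-259.9 -561.   -14.5]
boiler_axis [681.7 -49.1 103.3] [-2.2 -0.7 54.7]
spanner_mid [ 478.1 -629.4    4.9] [-260.4 -562.8  -17.1]
spanner_mid [738.5 260.8   6.7] [ 68.7 303.7 -49.9]
spanner_mid [ 493.6 -147.5   87.1] [-198.2  -83.7   59. ]
```

View pics/s15c.png

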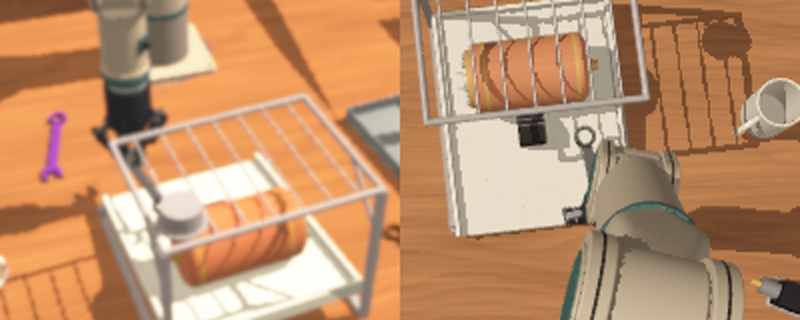

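```bash
python3 - <<'E'
from h import *
plan([((420,-155,120),-1.402),((422,0,120),-1.43),((418,200,120),-1.46),((414.8,371.5,120),-1.475)])
E
```

```text
t 22.27 pos [ 451.7 -154.    80.9] rot [-1.572  0.    -1.403] F [ 0.3  0.  -1.3] w 14.5 q7 -1.19
(420, -155, 120) -1.402 -> [-0.43 -3.91 -3.15] roll -0.001
(422, 0, 120) -1.43 -> [-15.68  -3.9   -0.36] roll 0.027
(418, 200, 120) -1.46 -> [-35.46  -3.9    2.59] roll 0.057
(414.8, 371.5, 120) -1.475 -> [-52.43  -3.89   5.14] roll 0.072
```

>>> apply_moves([
  [0, -2, -1.5, 0, 0.5],
  [-1, -3.9, -3, 0, 0.5],
  [-4, -3.9, -2.8, 0, 0.5],
  [-8, -3.9, -2, 0, 0.5],
  [-12, -3.9, -1.2, 0.01, 0.5],
  [-16, -3.9, -0.4, 0.03, 0.5],
  [-20, -3.9, 0.2, 0.03, 0.5],
  [-24, -3.9, 0.8, 0.04, 0.5],
  [-28, -3.9, 1.4, 0.04, 0.5],
  [-32, -3.9, 2, 0.05, 0.5],
  [-36, -3.9, 2.7, 0.06, 0.5],
  [-40, -3.9, 3.3, 0.06, 0.5],
  [-44, -3.9, 3.9, 0.07, 0.5],
  [-48, -3.9, 4.5, 0.07, 0.5],
  [-51, -3.9, 4.9, 0.07, 0.5],
  [-52.4, -3.9, 5.1, 0.07, 0.5],
  [-52.4, -3.9, 5.1, 0.07, 0.5],
  [-52.4, -3.9, 5.1, 0.07, 0.5],
])

```text
clock: 24.52
eef_pos: [415.0, 368.9, 120.1]
tool_rot: [-1.572, -0.002, -1.475]
force: [0.3, 0.1, -2.6]
width: 15.0
```

```bash
python3 - <<'E'
from h import *
plan([((414.8,371.5,120),-1.475),((414.8,371.5,12),-1.475)])
p=snap('scene','s16.png'); t=snap('top','t16.png')
for P in (p,t):
 for q in ['boiler_axis','spanner_mid','tooltray']:
  for r in ctrl.mark_of(P,q)[:3]: print(q,np.round(r['location'],1))
a=cv2.imread('pics/s16.png')[130:290,320:520]
b=cv2.imread('pics/t16.png')[130:290,140:340]
cv2.imwrite('pics/s16c.png',cv2.resize(np.hstack([a,b]),None,fx=2,fy=2,interpolation=cv2.INTER_CUBIC))
E
```

```text
t 24.52 pos [415.  368.9 120.1] rot [-1.572 -0.002 -1.475] F [ 0.3  0.1 -2.6] w 15.0 q7 -2.13
(414.8, 371.5, 120) -1.475 -> [-0.26  0.01  0.01] roll -0.0
(414.8, 371.5, 12) -1.475 -> [-2.800e-01  1.081e+01  1.000e-02] roll -0.0
boiler_axis [684.7 -46.6 104. ]
spanner_mid [742.4 258.9   1.8]
spanner_mid [ 253.7 -270.2    6.4]
spanner_mid [ 479.5 -629.3    8. ]
tooltray [450.5 374.2  -1. ]
boiler_axis [679.8 -46.7 102.6]
spanner_mid [452.2 370.8 123.9]
spanner_mid [ 479.3 -631.     4. ]
spanner_mid [ 248.9 -267.2    6. ]
tooltray [4.536e+02 3.814e+02 1.000e-01]
```

View pics/s16c.png

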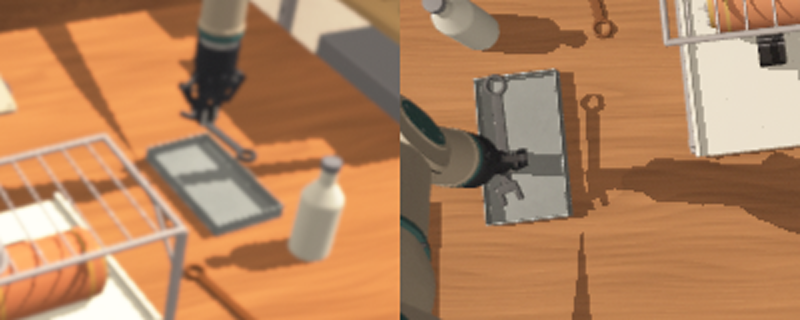

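>>> apply_moves([
  [-0.2, 3, 0, 0, 0.5],
  [-0.2, 6, 0, 0, 0.5],
  [-0.2, 8.5, 0, 0, 0.5],
  [-0.2, 10, 0, 0, 0.5],
  [-0.2, 10.6, 0, 0, 0.5],
  [-0.2, 10.8, 0, 0, 0.5],
  [-0.2, 11, 0, 0, 0.5],
  [-0.2, 11, 0, 0, 0.5],
])

```text
clock: 25.92
eef_pos: [415.1, 373.4, 11.0]
tool_rot: [-1.57, 0.001, -1.473]
force: [0.8, -0.3, -0.1]
width: 14.9
```

>>> apply_moves([
  [0, 0.1, 0, 0, 0.5],
  [0, 0.2, 0, 0, 0.5],
  [0, 0.3, 0, 0, 0.5],
  [0, 0.3, 0, 0, 0.5],
])

```text
clock: 26.42
eef_pos: [415.6, 373.4, 8.0]
tool_rot: [-1.569, 0.001, -1.473]
force: [1.5, -0.7, 6.1]
width: 14.8
```

>>> apply_moves([
  [0, 0.2, 0, 0, 1.8],
  [0, 0.2, 0, 0, 2.4],
  [0, 0.1, 0, 0, 3.2],
  [0, 0.1, 0, 0, 4.2],
  [0, 0.1, 0, 0, 4.2],
  [0, -0.5, 0, 0, 4.2],
  [0, -2, 0, 0, 4.2],
  [0, -5, 0, 0, 4.2],
  [0, -10, 0, 0, 4.2],
  [0, -15, -1, 0, 4.2],
  [0, -18, -4, 0, 4.2],
  [0, -18, -8, 0, 4.2],
  [0, -18, -8, 0, 4.2],
])

```text
clock: 28.05
eef_pos: [331.8, 365.2, 188.8]
tool_rot: [-1.572, 0.001, -1.469]
force: [-0.5, -0.8, 0.5]
width: 41.7
```

```bash
python3 - <<'E'
from h import *
plan([])
p=snap('scene','s17.png'); t=snap('top','t17.png')
for P in (p,t):
 for q in ['boiler_axis','spanner_mid','tooltray','chock_toe','chock_center','mug','descaler']:
  for r in ctrl.mark_of(P,q)[:2]: print(q,np.round(r['location'],1),round(r['confidence'],2),np.round(w2b(r['location']),1))
a=cv2.imread('pics/s17.png')[170:330,240:500]
b=cv2.imread('pics/t17.png')[90:250,150:410]
cv2.imwrite('pics/s17c.png',cv2.resize(np.vstack([a,b]),None,fx=1.85,fy=1.85,interpolation=cv2.INTER_CUBIC))
E
```

```text
t 28.05 pos [331.8 365.2 188.8] rot [-1.572e+00  1.000e-03 -1.469e+00] F [-0.5 -0.8  0.5] w 41.7 q7 -2.24
boiler_axis [688.2 -45.5 101.7] 0.8 [ 4.4  2.4 52.4]
spanner_mid [ 475.3 -629.6    7.9] 0.94 [-262.9 -562.8  -13.8]
spanner_mid [740.6 261.4   2.6] 0.81 [ 70.4 304.1 -54.2]
tooltray [450.3 375.1   3.3] 0.97 [-208.3  440.7  -24.2]
mug [ 626.2 -451.3   -1.3] 0.77 [-100.1 -397.2  -40.2]
descaler [661.4 454.7   4.3] 0.65 [  7.4 503.1 -45.8]
descaler [451.4 376.6   2.3] 0.28 [-207.2  442.1  -25.3]
boiler_axis [684.9 -46.6 103.6] 0.63 [ 1.2  1.6 54.7]
spanner_mid [ 476.8 -631.2    4.8] 0.76 [-261.9 -564.5  -17. ]
spanner_mid [738.3 260.    3.2] 0.69 [ 68.  302.9 -53.3]
chock_toe [669.7 -44.5  46.7] 0.46 [-19.6   4.9  -0.4]
chock_center [617.5 -47.8  61.9] 0.7 [-70.    5.8  20.2]
chock_center [683.3 -45.2 100.9] 0.61 [-0.5  3.1 52.1]
mug [ 6.229e+02 -4.498e+02 -4.000e-01] 0.58 [-103.1 -395.4  -38.9]
```

View pics/s17c.png

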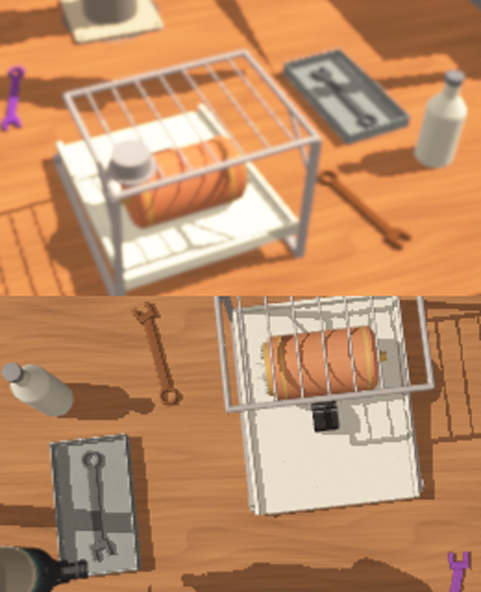

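```bash
python3 - <<'E'
from h import *
s=ctrl.read_state(); print(np.abs(s['qd']).max(),np.round(s['force'],1))
p=snap('top','t18.png')
a=cv2.imread('pics/t17.png').astype(int)-cv2.imread('pics/t18.png').astype(int)
print('still: max diff boiler/tray',np.abs(a[90:180,270:400]).max(),np.abs(a[160:245,175:230]).max())
r=[r for r in ctrl.search_frame(p,'spanner_mid')]; print([(np.round(x['location']),x['confidence']) for x in r])
print(ctrl.finish_job())
E
```

```text
0.0015702158682024227 [-0.1  0.3 -0.2]
still: max diff boiler/tray 7 63
[(array([444., 376.,  11.]), 0.87), (array([ 476., -636.,   10.]), 0.87), (array([ 261., -270.,    9.]), 0.64), (array([745., 258.,   7.]), 0.61)]
the job is handed in; nothing more can be done
None
```

I handed the job in after about 28 s of the 72 s allowed; no verdict was reported.

**What I did**
- I set the chock on the deck below the boiler.
- The moves cannot tilt the tool, so I did not lean it under the shelf. I pushed the chock in with the back of one open finger instead.
- I stopped when the contact force rose to about 13 N with the boiler still in place, then backed off.
- I drew the spanner out along the slope, carried it to the tray, lowered it until it touched the floor and released it.

**What the last checks showed**
- **Boiler:** about where it started. The last networks' readings put it +1 and +4 mm up the slope in board x. It was motionless between the last two pictures, with no spanner under it.
- **Chock:** the heel edge read at board x = -112 mm before the spanner came out, which puts the thin edge at the touching position. It sits about 5–8 mm to the +y side of the boiler's middle, inside the 30 mm limit. After the spanner was out, the network put the thin edge at -20 mm.
- **Spanner:** looks flat and near the centre of the tray. The top camera put the middle of its visible surface at (444, 376, 11) mm.
- **Mug and bottle:** unmoved within the networks' error.
- **Robot:** touching nothing, with the force reading near zero.

**What disagreed or was not confirmed**
- The shank gripped at 14.5 mm although it is listed as 17 mm. The hold was secure.
- The two last pictures differed in the tray area (up to 63 grey levels). The gripper shows in that region, so I put it down to the arm's last movement and did not check further.
- The pressing force between boiler and chock could not be measured. I inferred it from the boiler staying put on the slope.

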